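Stack the empty lugged tray on the vial tray

ROBOT

A 7-joint arm with a two-finger parallel gripper is mounted at the origin on the work surface. World frame = base frame: x ahead of the robot, y to its left, z up, the work surface at z = 0. Lengths are in m, angles in rad, forces in N, time in s.
With the tool pointing down it reaches from about 0.4 to 0.85 m from the base axis. Payload 10.4 kg.
Tool frame: the origin (TCP) lies at the very end of the fingers, on their centre line; the grasp point (between the pads) lies 19 mm behind it; z points along the fingers, y is the direction in which the jaws open and shut (so a half turn about z gives the same grasp; the last joint's range is limited). The gripper opens to 85 mm and grips with 20 to 120 N. Pads are 22 mm wide; open, the fingers measure 114 mm over their backs; the gripper's body (76 mm by 85 mm) begins 54 mm behind the grasp point. The pads swing forward as they close: fully open they stand 13 mm farther back than shut.
Start: joints at [-1.368, 0.332, -0.065, 1.46, 0.022, 1.35, -0.088], TCP at [0.14, 0.609, 0.231] pointing down, gripper open.
Joint ranges: [-2.6, 2.6], [-0.5, 2.12], [-1.47, 1.34], [0.16, 2.42], [-1.27, 4.41], [0.06, 2.06], [-2.6, 2.6]. Speed limits (rad/s): [2.22, 2.22, 2.79, 2.79, 3.14, 3.14, 3.14].

INTERFACE

Orientations are given as a unit quaternion [x, y, z, w].
In Python, from workcell import get_obs, camera, camera_info, hand_in gives the robot as it stands.
- The arm moves only by the tool move_arm, never from a script. Its argument "moves" is a list of rows, each a list of 3 entries, a list of its own where there are three numbers: the shift along the tool's x, y, z in units of 25 mm (1.0 is 25 mm), then the turn, a rotation vector about the tool's x, y, z in degrees, then the opening, from 0 (shut) to 1 (fully open). A call has 1 to 5 rows; each row shifts and turns the commanded pose from where the row before left it, along the tool's axes as they then stand; what a row does not reach is not made up. A row lasts 1/8 s, in which the tool goes at most 62.5 mm and 10.7 degrees, less where a joint would pass 70% of its speed; a pose out of reach is approached as far as the arm can. A call is refused whole if a number of a shift passes 1 or a number of a turn 10.7, either way. A call with a gripper value outside its range is refused whole. The fingers move at their own pace and stop on an object; "squeeze" is the grip in N (left out, the last holds). Time passes only in rows, so rows that do not move let the fingers close. It gives the time, the measured TCP pose, the force and the opening at its end, in the units of the state.
- get_obs(): the state, without advancing time (a new reading comes with each control period).
- camera(name): name is "scene" or "top"; returns the picture (480x640x3 uint8, red, green, blue); there is no depth.
- camera_info(name): a dict with "fx", "fy", "cx", "cy" (pixels), "origin" and "rotation" of the camera in the world. Camera axes: x right, y down, z forward; pixel columns grow to the right and rows downward; lengths in m; the calibration is good to about 2 mm. A picture is of the moment at which its call begins. camera_info takes no time and is no camera call.
- hand_in(): hands the job in, once; it reports no verdict.
The state is a dict: "clock": time; "joint_pos": joint angles; "joint_velocities": joint speeds; "tau": joint torques, N m; "position": TCP position; "ee_rot": TCP orientation; "ft_force": force on the tool from outside, world axes, zero at the start; "torque": the same for the moment, N m; "grip_width": opening from 0.0 (shut) to 1.0 (fully open).
Only numpy, scipy, OpenCV 4.12 (cv2) and the standard library are available. Lean on these libraries where they do the work, as an engineer would, in place of code of your own. Each camera call takes 0.05 s, during which the arm holds its last target. There are 200 camera calls.

TASK

Lift the empty stack-nest tray by its grip bar, turn it end for end relative to the tray that holds the vials, and set it down on that tray so that it stands level on the rim lugs, stacked above the vials and not nested down onto them. Set it down rather than dropping it, leave the vial tray where it stands, and do not disturb the plain tray or the amber bottle.

Things in the scene. Friction and masses are not known exactly. Their poses are not given: they have to be found in the camera images.
- empty_tray: Empty white stack-nest tray, 0.3 kg: rim 200 (x) by 160 (y) mm, 70 high; 3 mm walls lean out from a 168 x 128 base. Origin: centre of underside, z up. Grip bar in the middle, 80 long (x), 24 wide (y), straight sides 34 to 64 mm up, 50 mm free each side. Rim lugs, tops 58 mm up, jut 29 mm inward: two at the +x end, one at the -x end. Starts with +x away from the robot, within 32 degrees.
- loaded_tray: Tray to stack on, left or right of the other: same tray, origin and axes, but with 8 fixed glass vials (tops 35 mm up); 0.9 kg, loose. +x starts away from the robot, within 32 degrees. Facing the same way, trays nest (slots under the lugs); turned end for end, the upper stands on the lower's three lugs, underside 58 mm above the lower's underside, with 10 mm play each way inside its walls.
- plain_tray: Bystander: a plain straight-sided white tray 150 x 110 x 55 mm with neither lugs nor grip bar. Origin: centre of the underside.
- amber_bottle: Bystander: a closed amber glass reagent bottle, 72 mm across, 150 mm high. Origin: centre of the underside.

How it is judged:
By the outcome, as a careful person would: the job done as asked, in the order asked, and still so for the second after the job is handed in, with the robot touching nothing.
It also fails if it takes over 38 s, if anything falls off the work surface, if the arm or the gripper's body presses on something with over 40 N, if the wrist force passes 120 N, or if a joint passes its speed limit or range.

## Working session

There is one attempt and no reset: what is moved stays moved. The work goes in short steps, Python scripts to look and compute and a tool call to move; the robot and the scene stay as the last step left them, time stands still between calls to the robot, and variables do not carry over. Pictures are saved under pics/ and viewed, about 8 in all and at most 12, crops included, and the job is handed in when it is done.

Besides the shell and the picture viewer there is one more tool, called after "Emit:" in YAML: its name, and indented under it one key for each argument. move_arm: Moves the arm, as the interface text tells. Its arguments: {"type":"object","properties":{"moves":{"type":"array","items":{"type":"array"}},"squeeze":{"type":"number"}},"required":["moves"]}

```bash
mkdir -p pics
python3 - <<'E'
from workcell import *
import cv2
for n in("top","scene"):
    cv2.imwrite(f"pics/{n}0.png",camera(n)[:,:,::-1]); print(n,camera_info(n))
print(get_obs())
E
```

```text
top {'fx': 563.4062347347117, 'fy': 563.4062347347117, 'cx': 316.907078445116, 'cy': 228.61436422769924, 'origin': array([ 0.54556689, -0.01570177,  1.04275158]), 'rotation': array([-0.69599669,  0.71672643, -0.03169208,  0.02978992])}
scene {'fx': 478.9472268246062, 'fy': 478.9472268246062, 'cx': 311.6725850262191, 'cy': 234.89922872390022, 'origin': array([1.23056126, 0.40056499, 0.52098313]), 'rotation': array([ 0.39910496,  0.78407367, -0.41850537, -0.22538184])}
{'clock': 0.1, 'joint_pos': array([-1.36755595,  0.33279561, -0.06473607,  1.46084813,  0.02161107,
        1.34991416, -0.08851721]), 'joint_velocities': array([ 0.00012989, -0.000881  ,  0.0023801 , -0.00208209,  0.00104294,
        0.00129617, -0.00028593]), 'tau': array([ 1.12887516e-03, -6.26741338e+01,  4.89732809e-02, -3.92432499e+01,
        1.63510273e-02,  6.90770758e-03, -1.40462754e-05]), 'position': array([0.13986367, 0.60880357, 0.23060815]), 'ee_rot': array([ 1.12661296e-01,  9.93633247e-01, -6.33086894e-04, -4.30934143e-05]), 'ft_force': array([ 0.48854212,  0.23177657, -0.25534702]), 'torque': array([-0.00496678, -0.03863754,  0.01431418]), 'grip_width': 0.9984818235641466}
```

View pics/top0.png

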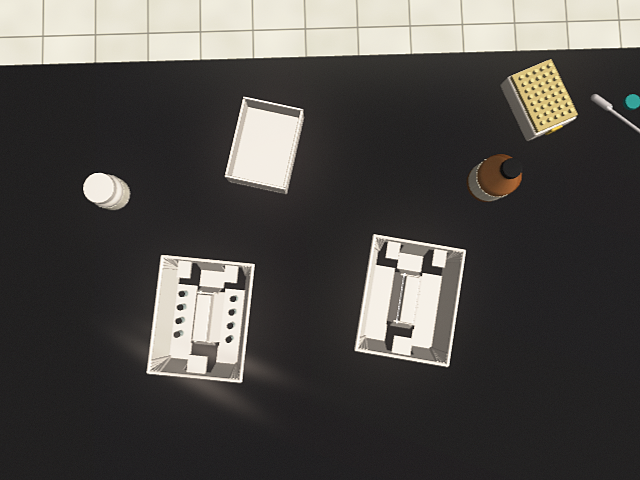

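View pics/scene0.png

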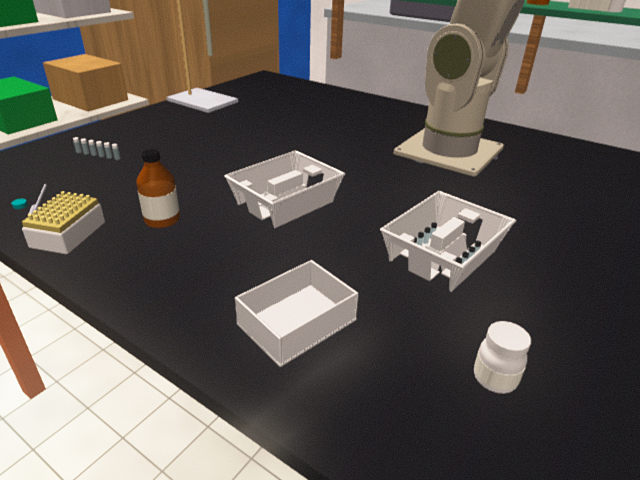

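The top view shows the empty tray on the right, with rim corners near (374,236), (465,249), (449,365) and (356,351). The loaded tray, with vials, is on the left: (162,256), (254,264), (242,381), (148,373). Both have their two-lug end away from the robot. The plain tray and the bottle lie farther out. Next I'll enlarge both trays to get exact corners.

```bash
cat > h.py <<'E'
import numpy as np, cv2
from scipy.spatial.transform import Rotation as R
from scipy.optimize import least_squares
from workcell import *
def ray(n,uv,z):
    c=camera_info(n); uv=np.atleast_2d(uv)
    d=np.c_[(uv[:,0]-c['cx'])/c['fx'],(uv[:,1]-c['cy'])/c['fy'],np.ones(len(uv))]
    d=R.from_quat(c['rotation']).apply(d); o=c['origin']
    return o+d*((z-o[2])/d[:,2])[:,None]
def proj(n,p):
    c=camera_info(n); q=R.from_quat(c['rotation']).inv().apply(np.atleast_2d(p)-c['origin'])
    return np.c_[q[:,0]/q[:,2]*c['fx']+c['cx'],q[:,1]/q[:,2]*c['fy']+c['cy']]
def fit(n,uv,z,loc):  # 2D rigid fit of local xy points at height z
    P=ray(n,uv,z)[:,:2]; L=np.array(loc)
    f=lambda p:(L@np.array([[np.cos(p[2]),np.sin(p[2])],[-np.sin(p[2]),np.cos(p[2])]])+p[:2]-P).ravel()
    s=least_squares(f,[*P.mean(0),0]); return s.x,s.fun.reshape(-1,2)*1e3
RIM=[(.1,.08),(.1,-.08),(-.1,-.08),(-.1,.08)]  # far-left, far-right, near-right, near-left
E
python3 - <<'E'
from h import *
im=cv2.imread("pics/top0.png")
a=cv2.resize(im[225:390,140:262],None,fx=3.2,fy=3.6,interpolation=cv2.INTER_CUBIC)
b=cv2.resize(im[225:390,346:474],None,fx=3.2,fy=3.6,interpolation=cv2.INTER_CUBIC)
cv2.imwrite("pics/crop.png",np.hstack([a,b])); print(a.shape,b.shape)
for uv in ([(374,236),(465,249),(449,365),(356,351)],[(162,256),(254,264),(242,381),(148,373)]):
    print(*fit("top",uv,.07,RIM))
E
```

```text
(594, 390, 3) (594, 410, 3)
[ 0.50326334 -0.17729436 -0.18439454] [[ 1.62119144  1.01440531]
 [-0.5946141   0.09679211]
 [-1.14474116 -0.69212627]
 [ 0.11816382 -0.41907115]]
[ 0.48288463  0.18202018 -0.11995078] [[ 0.97767484  0.53506524]
 [ 0.26775151  0.03147189]
 [-1.18804057 -0.23462311]
 [-0.05738578 -0.33191401]]
```

View pics/crop.png

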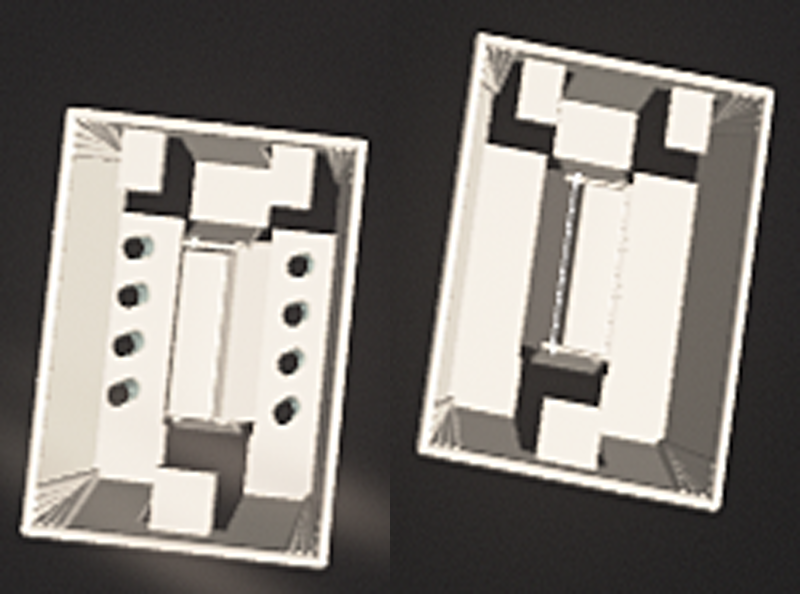

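```bash
cat >> h.py <<'E'
def plan(xyz,yaw,g,s=1.0,maxrows=99,vmax=1.0):
    """rows from the measured pose to xyz, tool x yaw turned by the signed world angle yaw (deg), tool kept down"""
    o=get_obs(); p=o['position'].copy(); q=R.from_quat(o['ee_rot'])
    d=np.array(xyz)-p; n=max(int(np.ceil(abs(yaw)/10.6)),int(np.ceil(np.linalg.norm(d)/.025/vmax)),1)
    rows=[]
    for i in range(n):
        t=q.inv().apply(d/n)/.025; tz=-yaw/n
        rows.append([list(map(float,np.round(t,2))),[0,0,float(round(tz,1))],g])
        q=q*R.from_rotvec([0,0,np.radians(tz)])
    for i in range(0,min(n,maxrows),5): print(rows[i:i+5])
def toolyaw():
    x=R.from_quat(get_obs()['ee_rot']).as_matrix(); return np.degrees(np.arctan2(x[1,0],x[0,0])), x[:,2]
E
python3 - <<'E'
from h import *
E=[(373.5,234.4),(466,250),(448.5,366.7),(355,351.4)];L=[(160.9,255),(255,264.4),(242.2,382.8),(146.9,373.6)]
for uv in (E,L): print(*fit("top",uv,.07,RIM))
print(ray("top",(408.5,298.6),.064), ray("top",[(495,185)],.05),ray("top",[(105,190)],.05))
print(toolyaw())
# overlay check in scene picture
im=cv2.imread("pics/scene0.png")
for uv in (E,L):
    p,_=fit("top",uv,.07,RIM); c,s=np.cos(p[2]),np.sin(p[2])
    pts=[[p[0]+c*a-s*b,p[1]+s*a+c*b,.07] for a,b in RIM]
    pts2=[[p[0]+c*a-s*b,p[1]+s*a+c*b,.064] for a,b in [(.04,.012),(.04,-.012),(-.04,-.012),(-.04,.012)]]
    for k in (pts,pts2): cv2.polylines(im,[np.round(proj("scene",k)*16).astype(int)],True,(0,0,255),1,cv2.LINE_AA,4)
cv2.imwrite("pics/ov.png",cv2.resize(im[140:300,210:530],None,fx=2.5,fy=2.5,interpolation=cv2.INTER_CUBIC))
plan((.45,.30,.2),0,.6)
E
```

```text
[ 0.50266226 -0.17683541 -0.19585201] [[-1.09802291 -0.58447093]
 [-0.53435149  1.24146988]
 [ 0.37916211  0.07535229]
 [ 1.25321229 -0.73235124]]
[ 0.48216004  0.18245987 -0.12579833] [[-1.13507485 -1.54976362]
 [-0.25411683  1.65687443]
 [ 0.6919315   1.12767162]
 [ 0.69726019 -1.23478243]]
[[ 0.50506849 -0.17400625  0.064     ]] [[ 0.70075619 -0.33909298  0.05      ]] [[0.71202059 0.35502387 0.05      ]]
(np.float64(167.06249845889525), array([-2.28286879e-04, -1.24840245e-03, -9.99999195e-01]))
[[[-0.83, -0.51, 0.07], [0, 0, 0.0], 0.6], [[-0.83, -0.51, 0.07], [0, 0, 0.0], 0.6], [[-0.83, -0.51, 0.07], [0, 0, 0.0], 0.6], [[-0.83, -0.51, 0.07], [0, 0, 0.0], 0.6], [[-0.83, -0.51, 0.07], [0, 0, 0.0], 0.6]]
[[[-0.83, -0.51, 0.07], [0, 0, 0.0], 0.6], [[-0.83, -0.51, 0.07], [0, 0, 0.0], 0.6], [[-0.83, -0.51, 0.07], [0, 0, 0.0], 0.6], [[-0.83, -0.51, 0.07], [0, 0, 0.0], 0.6], [[-0.83, -0.51, 0.07], [0, 0, 0.0], 0.6]]
[[[-0.83, -0.51, 0.07], [0, 0, 0.0], 0.6], [[-0.83, -0.51, 0.07], [0, 0, 0.0], 0.6], [[-0.83, -0.51, 0.07], [0, 0, 0.0], 0.6], [[-0.83, -0.51, 0.07], [0, 0, 0.0], 0.6], [[-0.83, -0.51, 0.07], [0, 0, 0.0], 0.6]]
[[[-0.83, -0.51, 0.07], [0, 0, 0.0], 0.6], [[-0.83, -0.51, 0.07], [0, 0, 0.0], 0.6], [[-0.83, -0.51, 0.07], [0, 0, 0.0], 0.6]]
```

View pics/ov.png

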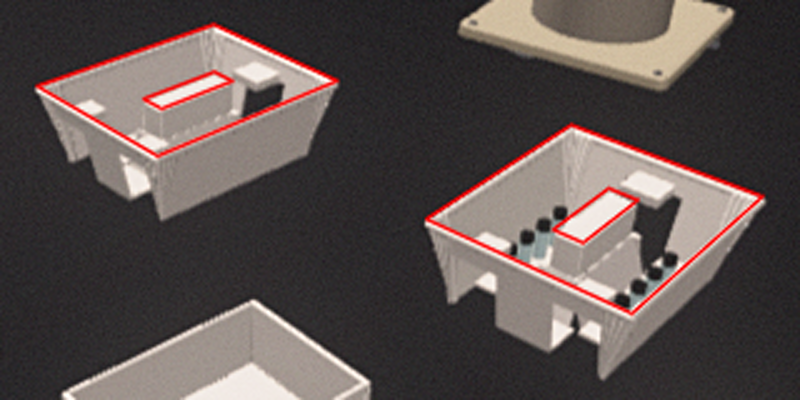

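The red overlay of the fitted rims and bars, made from the top view, lies on the real rims and bar tops in the scene view. So the poses hold: empty tray (0.503, -0.176), yaw -11°; loaded tray (0.482, 0.1825), yaw -7°.

Emit:
move_arm:
  moves:
    - [[-0.83, -0.5, 0.07], [0, 0, 0], 0.6]
    - [[-0.83, -0.5, 0.07], [0, 0, 0], 0.6]
    - [[-0.83, -0.5, 0.07], [0, 0, 0], 0.6]
    - [[-0.83, -0.5, 0.07], [0, 0, 0], 0.6]
    - [[-0.83, -0.5, 0.07], [0, 0, 0], 0.6]

```text
clock: 0.72
position: [0.229, 0.523, 0.2225]
ee_rot: [0.114, 0.994, -0.0, 0.0]
ft_force: [0.3, 0.6, -0.1]
grip_width: 0.596
```

Emit:
move_arm:
  moves:
    - [[-0.83, -0.5, 0.07], [0, 0, 0], 0.6]
    - [[-0.83, -0.5, 0.07], [0, 0, 0], 0.6]
    - [[-0.83, -0.5, 0.07], [0, 0, 0], 0.6]
    - [[-0.83, -0.5, 0.07], [0, 0, 0], 0.6]
    - [[-0.83, -0.5, 0.07], [0, 0, 0], 0.6]

```text
clock: 1.35
position: [0.3158, 0.4387, 0.2138]
ee_rot: [0.114, 0.994, 0.0, 0.0]
ft_force: [-0.2, 0.8, 0.8]
grip_width: 0.597
```

Run:
```python
from h import *
o=get_obs();print(o['clock'],o['position'],toolyaw()[0],o['joint_pos'].round(2),o['grip_width'])
plan((.503,-.176,.15),-11.1-toolyaw()[0],.6)
```

```text
1.35 [0.31576037 0.43869758 0.21378168] 166.95363455058867 [-1.09  0.16  0.07  1.72 -0.01  1.27  0.32] 0.5973531268189455
[[[-0.49, -0.86, 0.1], [0, 0, 6.8], 0.6], [[-0.59, -0.79, 0.1], [0, 0, 6.8], 0.6], [[-0.68, -0.71, 0.1], [0, 0, 6.8], 0.6], [[-0.76, -0.63, 0.1], [0, 0, 6.8], 0.6], [[-0.83, -0.53, 0.1], [0, 0, 6.8], 0.6]]
[[[-0.89, -0.43, 0.1], [0, 0, 6.8], 0.6], [[-0.94, -0.32, 0.1], [0, 0, 6.8], 0.6], [[-0.97, -0.21, 0.1], [0, 0, 6.8], 0.6], [[-0.98, -0.09, 0.1], [0, 0, 6.8], 0.6], [[-0.99, 0.03, 0.1], [0, 0, 6.8], 0.6]]
[[[-0.98, 0.15, 0.1], [0, 0, 6.8], 0.6], [[-0.95, 0.26, 0.1], [0, 0, 6.8], 0.6], [[-0.92, 0.37, 0.1], [0, 0, 6.8], 0.6], [[-0.86, 0.48, 0.1], [0, 0, 6.8], 0.6], [[-0.8, 0.58, 0.1], [0, 0, 6.8], 0.6]]
[[[-0.73, 0.67, 0.1], [0, 0, 6.8], 0.6], [[-0.64, 0.75, 0.1], [0, 0, 6.8], 0.6], [[-0.55, 0.82, 0.1], [0, 0, 6.8], 0.6], [[-0.44, 0.88, 0.1], [0, 0, 6.8], 0.6], [[-0.34, 0.93, 0.1], [0, 0, 6.8], 0.6]]
[[[-0.22, 0.96, 0.1], [0, 0, 6.8], 0.6], [[-0.11, 0.98, 0.1], [0, 0, 6.8], 0.6], [[0.01, 0.99, 0.1], [0, 0, 6.8], 0.6], [[0.13, 0.98, 0.1], [0, 0, 6.8], 0.6], [[0.24, 0.96, 0.1], [0, 0, 6.8], 0.6]]
[[[0.36, 0.92, 0.1], [0, 0, 6.8], 0.6]]
```

Emit:
move_arm:
  moves:
    - [[-0.49, -0.86, 0.1], [0, 0, 6.8], 0.6]
    - [[-0.59, -0.79, 0.1], [0, 0, 6.8], 0.6]
    - [[-0.68, -0.71, 0.1], [0, 0, 6.8], 0.6]
    - [[-0.76, -0.63, 0.1], [0, 0, 6.8], 0.6]
    - [[-0.83, -0.53, 0.1], [0, 0, 6.8], 0.6]

```text
clock: 1.98
position: [0.3511, 0.3206, 0.2012]
ee_rot: [0.401, 0.916, 0.0, -0.0]
ft_force: [0.5, 1.4, -1.2]
grip_width: 0.603
```

Emit:
move_arm:
  moves:
    - [[-0.89, -0.43, 0.1], [0, 0, 6.8], 0.6]
    - [[-0.94, -0.32, 0.1], [0, 0, 6.8], 0.6]
    - [[-0.97, -0.21, 0.1], [0, 0, 6.8], 0.6]
    - [[-0.98, -0.09, 0.1], [0, 0, 6.8], 0.6]
    - [[-0.99, 0.03, 0.1], [0, 0, 6.8], 0.6]

```text
clock: 2.6
position: [0.3876, 0.2026, 0.1886]
ee_rot: [0.651, 0.759, 0.0, -0.0]
ft_force: [0.1, -0.3, 0.6]
grip_width: 0.603
```

Emit:
move_arm:
  moves:
    - [[-0.98, 0.15, 0.1], [0, 0, 6.8], 0.6]
    - [[-0.95, 0.26, 0.1], [0, 0, 6.8], 0.6]
    - [[-0.92, 0.37, 0.1], [0, 0, 6.8], 0.6]
    - [[-0.86, 0.48, 0.1], [0, 0, 6.8], 0.6]
    - [[-0.8, 0.58, 0.1], [0, 0, 6.8], 0.6]

```text
clock: 3.22
position: [0.4246, 0.085, 0.1761]
ee_rot: [0.845, 0.535, 0.0, -0.0]
ft_force: [0.6, -0.3, 1.1]
grip_width: 0.595
```

Emit:
move_arm:
  moves:
    - [[-0.73, 0.67, 0.1], [0, 0, 6.8], 0.6]
    - [[-0.64, 0.75, 0.1], [0, 0, 6.8], 0.6]
    - [[-0.55, 0.82, 0.1], [0, 0, 6.8], 0.6]
    - [[-0.44, 0.88, 0.1], [0, 0, 6.8], 0.6]
    - [[-0.34, 0.93, 0.1], [0, 0, 6.8], 0.6]

```text
clock: 3.85
position: [0.4619, -0.0324, 0.1636]
ee_rot: [0.964, 0.265, 0.0, -0.0]
ft_force: [-0.8, 0.8, 0.2]
grip_width: 0.6
```

Run:
```python
from h import *
o=get_obs();print(o['clock'],o['position'],toolyaw(),o['joint_pos'].round(2),o['grip_width'])
plan((.503,-.176,.15),-11.1-toolyaw()[0],.6)
```

```text
3.85 [ 0.46191727 -0.03243375  0.163607  ] (np.float64(30.734310030197857), array([ 1.28326265e-04,  1.01374090e-03, -9.99999478e-01])) [-0.58  0.01  0.56  1.99 -0.    1.15 -1.05] 0.5997746075275083
[[[-0.25, 0.96, 0.09], [0, 0, 7.0], 0.6], [[-0.14, 0.99, 0.09], [0, 0, 7.0], 0.6], [[-0.01, 1.0, 0.09], [0, 0, 7.0], 0.6], [[0.11, 0.99, 0.09], [0, 0, 7.0], 0.6], [[0.23, 0.97, 0.09], [0, 0, 7.0], 0.6]]
[[[0.34, 0.94, 0.09], [0, 0, 7.0], 0.6]]
```

Emit:
move_arm:
  moves:
    - [[-0.25, 0.96, 0.1], [0, 0, 7], 0.6]
    - [[-0.14, 0.99, 0.1], [0, 0, 7], 0.6]
    - [[0, 1, 0.1], [0, 0, 7], 0.6]
    - [[0.11, 0.99, 0.1], [0, 0, 7], 0.6]
    - [[0.23, 0.97, 0.1], [0, 0, 7], 0.6]

```text
clock: 4.47
position: [0.4969, -0.1519, 0.1512]
ee_rot: [0.999, -0.037, 0.0, -0.0]
ft_force: [0.5, -0.1, 0.1]
grip_width: 0.601
```

Emit:
move_arm:
  moves:
    - [[0.34, 0.94, 0.1], [0, 0, 7], 0.6]
    - [[0, 0, 0], [0, 0, 0], 0.6]

```text
clock: 4.72
position: [0.5034, -0.1768, 0.1486]
ee_rot: [0.995, -0.098, -0.0, 0.0]
ft_force: [0.4, 0.0, 0.1]
grip_width: 0.603
```

Run:
```python
from h import *
o=get_obs();print(o['clock'],o['position'],toolyaw(),o['joint_pos'].round(2),o['grip_width'])
im=camera("top")[:,:,::-1]; im2=camera("scene")[:,:,::-1]
a=cv2.resize(im[200:400,330:490],(480,600));b=cv2.resize(im2[60:260,200:360],(320,400))
c=np.zeros((600,800,3),np.uint8);c[:,:480]=a;c[:400,480:]=b
cv2.imwrite("pics/pre.png",c)
plan((.503,-.176,.06),-11.1-toolyaw()[0],.6)
```

```text
4.725 [ 0.50342514 -0.17684757  0.14858499] (np.float64(-11.242016883381318), array([-3.12385651e-04, -4.94792755e-04, -9.99999829e-01])) [-0.39  0.23  0.74  1.84 -0.17  1.13 -1.37] 0.6030777610139257
[[[-0.0, 0.02, 0.89], [0, 0, 0.0], 0.6], [[-0.0, 0.02, 0.89], [0, 0, 0.0], 0.6], [[-0.0, 0.02, 0.89], [0, 0, 0.0], 0.6], [[-0.0, 0.02, 0.89], [0, 0, 0.0], 0.6]]
```

View pics/pre.png

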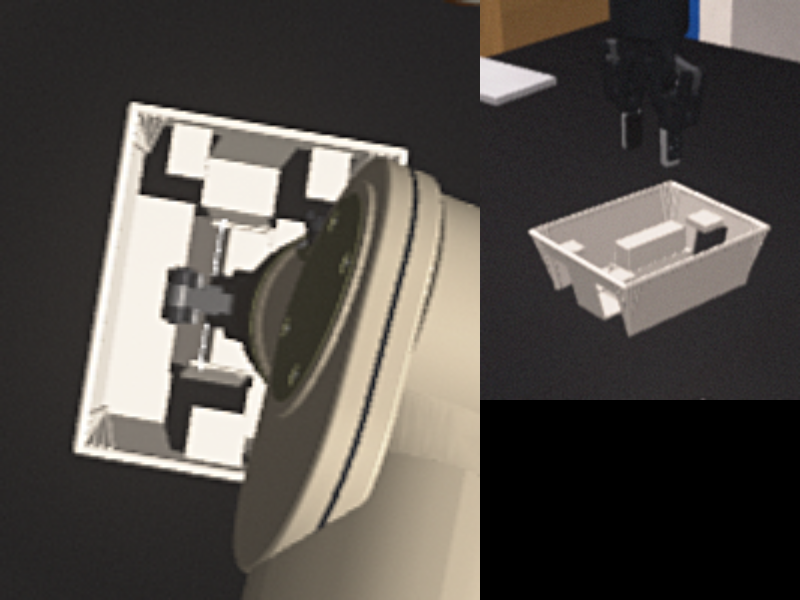

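The fingers straddle the bar: one shows at (185,295) left of it and the pads point down over the tray. Now I'll descend.

Emit:
move_arm:
  moves:
    - [[0, 0, 0.9], [0, 0, 0], 0.6]
    - [[0, 0, 0.9], [0, 0, 0], 0.6]
    - [[0, 0, 0.9], [0, 0, 0], 0.6]
    - [[0, 0, 0.9], [0, 0, 0], 0.6]
    - [[0, 0, 0.6], [0, 0, 0], 0.6]
  squeeze: 50

```text
clock: 5.45
position: [0.5042, -0.1729, 0.043]
ee_rot: [0.996, -0.094, -0.0, -0.0]
ft_force: [-0.2, 0.8, 0.2]
grip_width: 0.602
```

Emit:
move_arm:
  moves:
    - [[0, 0, 0.5], [0, 0, 0], 0.6]
    - [[0, 0, 0], [0, 0, 0], 0.45]
    - [[0, 0, 0], [0, 0, 0], 0.35]
    - [[0, 0, 0], [0, 0, 0], 0.3]
    - [[0, 0, 0], [0, 0, 0], 0.2]
  squeeze: 50

```text
clock: 6.08
position: [0.505, -0.1742, 0.032]
ee_rot: [0.995, -0.095, 0.0, -0.0]
ft_force: [-2.1, -0.5, 6.1]
grip_width: 0.303
```

Emit:
move_arm:
  moves:
    - [[0, 0, 0], [0, 0, 0], 0]
    - [[0, 0, 0], [0, 0, 0], 0]
    - [[0, 0, 0], [0, 0, 0], 0]
  squeeze: 50

```text
clock: 6.45
position: [0.505, -0.1742, 0.0321]
ee_rot: [0.995, -0.095, 0.0, -0.0]
ft_force: [-2.7, -0.3, 6.3]
grip_width: 0.304
```

Emit:
move_arm:
  moves:
    - [[0, 0, -0.3], [0, 0, 0], 0]
    - [[0, 0, -0.6], [0, 0, 0], 0]
    - [[0, 0, -1], [0, 0, 0], 0]
    - [[0, 0, -1], [0, 0, 0], 0]
    - [[0, 0, -1], [0, 0, 0], 0]

```text
clock: 7.08
position: [0.5047, -0.1738, 0.1305]
ee_rot: [0.995, -0.095, 0.0, -0.0]
ft_force: [0.6, 0.3, -2.8]
grip_width: 0.308
```

Emit:
move_arm:
  moves:
    - [[0, 0, -0.6], [0, 0, 0], 0]
    - [[0, 0, 0], [0, 0, 0], 0]

```text
clock: 7.32
position: [0.5053, -0.1738, 0.1448]
ee_rot: [0.995, -0.095, 0.001, -0.0]
ft_force: [0.2, -0.5, -3.5]
grip_width: 0.304
```

Run:
```python
from h import *
o=get_obs();print(o['clock'],o['position'],toolyaw(),o['joint_pos'].round(2),o['grip_width'],o['ft_force'],o['torque'])
im2=camera("scene")[:,:,::-1]
cv2.imwrite("pics/lift.png",cv2.resize(im2[60:300,180:540],(780,520),interpolation=cv2.INTER_CUBIC))
plan((.482,.05,.145),60,0)
```

```text
7.325 [ 0.50530365 -0.17381505  0.14483191] (np.float64(-10.925402146665316), array([ 2.12317118e-03,  2.82127617e-04, -9.99997706e-01])) [-0.4   0.23  0.74  1.85 -0.17  1.13 -1.36] 0.3035689442843781 [ 0.15180124 -0.51384773 -3.50169713] [ 0.02245475 -0.04036816  0.04522046]
[[[-0.29, -0.96, -0.01], [0, 0, -6.7], 0], [[-0.17, -0.98, -0.01], [0, 0, -6.7], 0], [[-0.06, -1.0, -0.01], [0, 0, -6.7], 0], [[0.06, -1.0, -0.01], [0, 0, -6.7], 0], [[0.17, -0.98, -0.01], [0, 0, -6.7], 0]]
[[[0.29, -0.96, -0.01], [0, 0, -6.7], 0], [[0.39, -0.92, -0.01], [0, 0, -6.7], 0], [[0.5, -0.87, -0.01], [0, 0, -6.7], 0], [[0.6, -0.8, -0.01], [0, 0, -6.7], 0]]
```

View pics/lift.png

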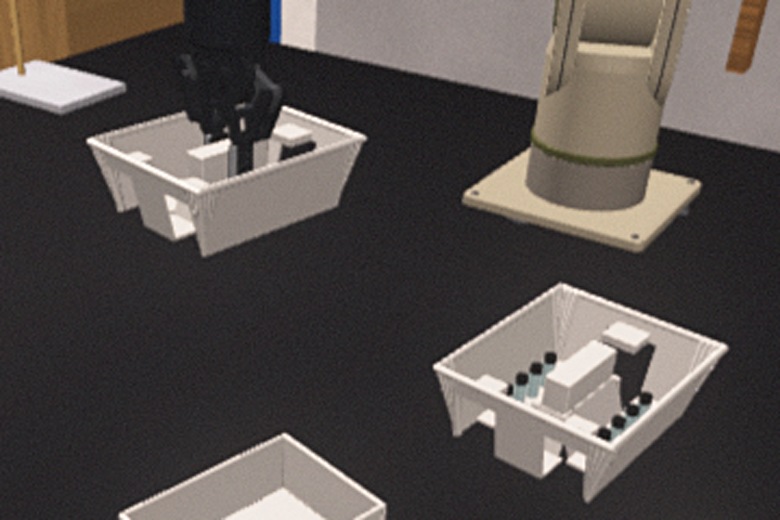

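The tray is held level and clear. The measured load of 3.5 N roughly matches its 0.3 kg, and the loaded tray hasn't moved. Next I'll carry it across while turning it.

Run:
```python
from h import *
plan((.482,.1825,.145),172.8-toolyaw()[0],0)
```

```text
[[[-0.2, -0.77, -0.0], [0, 0, -10.2], 0], [[-0.06, -0.79, -0.0], [0, 0, -10.2], 0], [[0.08, -0.79, -0.0], [0, 0, -10.2], 0], [[0.22, -0.76, -0.0], [0, 0, -10.2], 0], [[0.35, -0.71, -0.0], [0, 0, -10.2], 0]]
[[[0.47, -0.64, -0.0], [0, 0, -10.2], 0], [[0.58, -0.54, -0.0], [0, 0, -10.2], 0], [[0.66, -0.43, -0.0], [0, 0, -10.2], 0], [[0.73, -0.31, -0.0], [0, 0, -10.2], 0], [[0.77, -0.17, -0.0], [0, 0, -10.2], 0]]
[[[0.79, -0.03, -0.0], [0, 0, -10.2], 0], [[0.79, 0.11, -0.0], [0, 0, -10.2], 0], [[0.75, 0.24, -0.0], [0, 0, -10.2], 0], [[0.7, 0.37, -0.0], [0, 0, -10.2], 0], [[0.62, 0.49, -0.0], [0, 0, -10.2], 0]]
[[[0.53, 0.59, -0.0], [0, 0, -10.2], 0], [[0.41, 0.68, -0.0], [0, 0, -10.2], 0], [[0.28, 0.74, -0.0], [0, 0, -10.2], 0]]
```

Emit:
move_arm:
  moves:
    - [[-0.2, -0.77, 0], [0, 0, -10.2], 0]
    - [[-0.06, -0.79, 0], [0, 0, -10.2], 0]
    - [[0.08, -0.79, 0], [0, 0, -10.2], 0]
    - [[0.22, -0.76, 0], [0, 0, -10.2], 0]
    - [[0.35, -0.71, 0], [0, 0, -10.2], 0]
  squeeze: 60

```text
clock: 8.0
position: [0.4976, -0.0741, 0.1426]
ee_rot: [0.938, 0.345, -0.001, -0.0]
ft_force: [0.1, -0.4, -2.8]
grip_width: 0.296
```

Emit:
move_arm:
  moves:
    - [[0.47, -0.64, 0], [0, 0, -10.2], 0]
    - [[0.58, -0.54, 0], [0, 0, -10.2], 0]
    - [[0.66, -0.43, 0], [0, 0, -10.2], 0]
    - [[0.73, -0.31, 0], [0, 0, -10.2], 0]
    - [[0.77, -0.17, 0], [0, 0, -10.2], 0]

```text
clock: 8.62
position: [0.4916, 0.0244, 0.1425]
ee_rot: [0.698, 0.716, -0.001, -0.001]
ft_force: [0.1, 0.3, -2.8]
grip_width: 0.295
```

Emit:
move_arm:
  moves:
    - [[0.79, -0.03, 0], [0, 0, -10.2], 0]
    - [[0.79, 0.11, 0], [0, 0, -10.2], 0]
    - [[0.75, 0.24, 0], [0, 0, -10.2], 0]
    - [[0.7, 0.37, 0], [0, 0, -10.2], 0]
    - [[0.62, 0.49, 0], [0, 0, -10.2], 0]

```text
clock: 9.25
position: [0.4855, 0.123, 0.1425]
ee_rot: [0.322, 0.947, -0.001, -0.001]
ft_force: [0.3, -1.1, -2.2]
grip_width: 0.299
```

Emit:
move_arm:
  moves:
    - [[0.53, 0.59, 0], [0, 0, -10.2], 0]
    - [[0.41, 0.68, 0], [0, 0, -10.2], 0]
    - [[0.28, 0.74, 0], [0, 0, -10.2], 0]
    - [[0, 0, 0], [0, 0, 0], 0]
    - [[0, 0, 0], [0, 0, 0], 0]

```text
clock: 9.88
position: [0.4824, 0.1809, 0.143]
ee_rot: [0.066, 0.998, -0.001, -0.001]
ft_force: [0.2, -1.0, -1.7]
grip_width: 0.298
```

Run:
```python
from h import *
o=get_obs();print(o['clock'],o['position'],toolyaw(),o['joint_pos'].round(2),o['grip_width'],o['ft_force'],o['torque'])
im=camera("top")[:,:,::-1]; im2=camera("scene")[:,:,::-1]
cv2.imwrite("pics/top_c.png",im);cv2.imwrite("pics/sc_c.png",im2)
c=np.hstack([cv2.resize(im[220:420,110:290],(400,444)),cv2.resize(im2[120:320,360:540],(400,444))])
cv2.imwrite("pics/carry.png",c)
```

```text
9.875 [0.4824153  0.18085524 0.14299272] (np.float64(172.43910952728598), array([-1.24648392e-03, -9.61001013e-04, -9.99998761e-01])) [-0.63  0.16  0.2   1.87 -0.04  1.12  1.02] 0.29773138186992976 [ 0.24135914 -0.98749339 -1.66626931] [-0.02381524  0.02650002 -0.01325758]
```

View pics/carry.png

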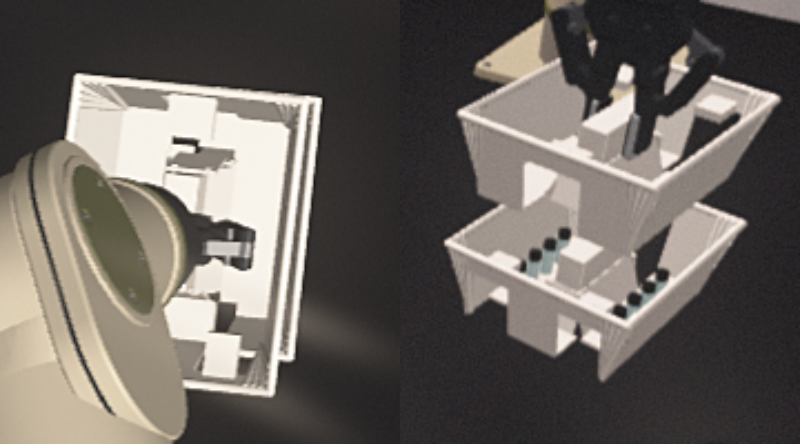

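The tray is now turned end for end above the loaded tray: one lug at the far end, two at the near end. In the top view its rim corners are at crop (78,73), (305,95) and (272,396). In the scene view they are at (460,113), (653,189) and (779,97). I'll check how well it is centred.

Run:
```python
from h import *
s=2.2222
T=[(110+78/s,220+73/s),(110+305/s,220+95/s),(110+272/s,220+396/s)]
print(fit("top",T,.181,RIM[:3]))
S=[(360+(653-400)/s,120+189/s),(360+(460-400)/s,120+113/s),(360+(779-400)/s,120+97/s)]
L=[RIM[0],RIM[1],RIM[3]] # candidate: nearest corner=far-left, others
print(fit("scene",S,.181,L), ray("scene",S,.181))
S0=[(360+(x-400)/s,120+y/s) for x,y in [(630,322),(445,240),(745,222)]]
print(fit("scene",S0,.07,L))
```

```text
(array([ 0.48141741,  0.18025464, -0.13571611]), array([[ 0.14464071,  1.45264797],
       [-1.80522327, -1.26886726],
       [ 1.66058257, -0.18378071]]))
(array([ 0.48605179,  0.18282175, -0.13514216]), array([[-1.77595085,  1.71512712],
       [ 0.74306576, -2.43388346],
       [ 1.03288509,  0.71875634]])) [[0.59769445 0.24690408 0.181     ]
 [0.57361845 0.09251194 0.181     ]
 [0.39670918 0.27484669 0.181     ]]
(array([ 0.48429128,  0.18466595, -0.13103256]), array([[ 3.67075423,  0.15754731],
       [-0.66926119, -0.01978249],
       [-3.00149305, -0.13776482]]))
```

Emit:
move_arm:
  moves:
    - [[0, 0.07, 0.5], [0, 0, -0.4], 0]
    - [[0, 0, 0.5], [0, 0, 0], 0]
    - [[0, 0, 0.5], [0, 0, 0], 0]
    - [[0, 0, 0.2], [0, 0, 0], 0]
    - [[0, 0, 0], [0, 0, 0], 0]

```text
clock: 10.6
position: [0.4827, 0.1835, 0.1009]
ee_rot: [0.061, 0.998, -0.0, -0.0]
ft_force: [0.4, 0.6, -1.7]
grip_width: 0.298
```

Emit:
move_arm:
  moves:
    - [[0, 0, 0.12], [0, 0, 0], 0]
    - [[0, 0, 0.08], [0, 0, 0], 0]
    - [[0, 0, 0], [0, 0, 0], 0]

```text
clock: 10.98
position: [0.4829, 0.1837, 0.0963]
ee_rot: [0.06, 0.998, 0.0, -0.0]
ft_force: [0.6, 0.0, -1.5]
grip_width: 0.296
```

Emit:
move_arm:
  moves:
    - [[0, 0, 0.08], [0, 0, 0], 0]
    - [[0, 0, 0.08], [0, 0, 0], 0]
    - [[0, 0, 0], [0, 0, 0], 0]

```text
clock: 11.35
position: [0.4828, 0.1836, 0.0921]
ee_rot: [0.06, 0.998, -0.0, -0.0]
ft_force: [0.2, -0.8, -2.5]
grip_width: 0.301
```

Emit:
move_arm:
  moves:
    - [[0, 0, 0.05], [0, 0, 0], 0]
    - [[0, 0, 0], [0, 0, 0], 0]

```text
clock: 11.6
position: [0.4829, 0.1836, 0.091]
ee_rot: [0.06, 0.998, 0.0, -0.0]
ft_force: [1.2, -0.1, -2.3]
grip_width: 0.3
```

Emit:
move_arm:
  moves:
    - [[0, 0, 0.05], [0, 0, 0], 0]
    - [[0, 0, 0], [0, 0, 0], 0]

```text
clock: 11.85
position: [0.4831, 0.1837, 0.0903]
ee_rot: [0.061, 0.998, 0.0, 0.0]
ft_force: [-2.4, -0.5, 5.1]
grip_width: 0.291
```

Emit:
move_arm:
  moves:
    - [[0, 0, 0.05], [0, 0, 0], 0]
    - [[0, 0, 0], [0, 0, 0], 0]

```text
clock: 12.1
position: [0.4832, 0.1838, 0.09]
ee_rot: [0.061, 0.998, 0.0, 0.0]
ft_force: [-7.4, -2.8, 16.7]
grip_width: 0.297
```

Contact came at TCP z 0.090, exactly the stacked height. I'll ease off the load and look before releasing.

Emit:
move_arm:
  moves:
    - [[0, 0, -0.06], [0, 0, 0], 0]
    - [[0, 0, 0], [0, 0, 0], 0]

```text
clock: 12.35
position: [0.4831, 0.1837, 0.0903]
ee_rot: [0.061, 0.998, 0.0, 0.0]
ft_force: [-1.0, -0.3, 4.1]
grip_width: 0.3
```

Run:
```python
from h import *
o=get_obs();print(o['clock'],o['position'],toolyaw(),o['ft_force'],o['torque'])
im2=camera("scene")[:,:,::-1]
cv2.imwrite("pics/set.png",cv2.resize(im2[140:300,360:540],(720,592),interpolation=cv2.INTER_CUBIC)[:,:])
```

```text
12.35 [0.4831161  0.18374335 0.09027382] (np.float64(173.0615806027217), array([ 5.28525082e-04,  3.74945008e-04, -9.99999790e-01])) [-1.0121122  -0.28773833  4.10310729] [-0.18428139  0.33355188 -0.00534681]
```

View pics/set.png

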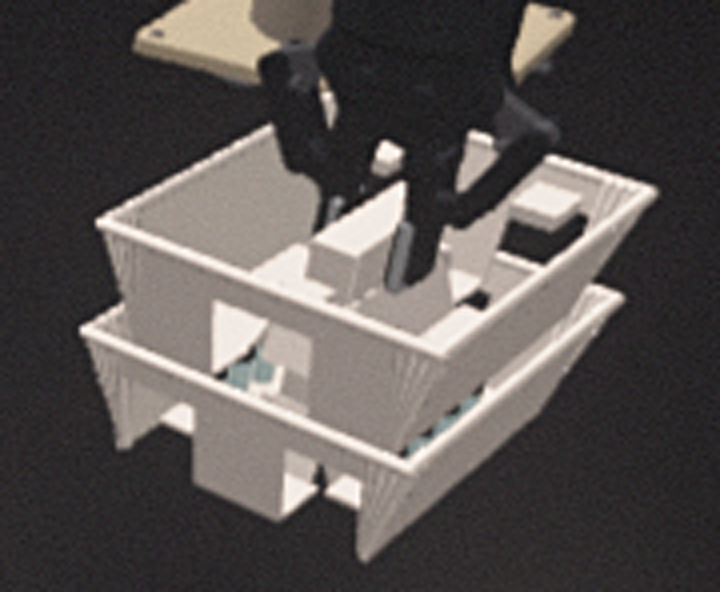

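The upper tray stands inside the lower rim, high above the vials, with parallel rims: upper corners at (100,222), (440,355) and (655,190), lower at (82,330), (410,470) and (620,298). Now I'll release slowly and retreat.

Emit:
move_arm:
  moves:
    - [[0, 0, 0], [0, 0, 0], 0.33]
    - [[0, 0, 0], [0, 0, 0], 0.4]
    - [[0, 0, 0], [0, 0, 0], 0.5]
    - [[0, 0, 0], [0, 0, 0], 0.6]
    - [[0, 0, 0], [0, 0, 0], 0.6]

```text
clock: 13.02
position: [0.4829, 0.1837, 0.09]
ee_rot: [0.06, 0.998, 0.0, -0.0]
ft_force: [0.9, -0.7, -0.7]
grip_width: 0.6
```

Emit:
move_arm:
  moves:
    - [[0, 0, -0.3], [0, 0, 0], 0.6]
    - [[0, 0, -0.6], [0, 0, 0], 0.6]
    - [[0, 0, -1], [0, 0, 0], 0.6]
    - [[0, 0, -1], [0, 0, 0], 0.6]
    - [[0, 0, -1], [0, 0, 0], 0.6]

```text
clock: 13.65
position: [0.4831, 0.1837, 0.1896]
ee_rot: [0.061, 0.998, 0.0, 0.001]
ft_force: [1.1, 1.0, -0.2]
grip_width: 0.601
```

Emit:
move_arm:
  moves:
    - [[0, 0.9, -0.8], [0, 0, 0], 0.6]
    - [[0, 1, -0.3], [0, 0, 0], 0.6]
    - [[0, 1, 0], [0, 0, 0], 0.6]
    - [[0, 1, 0], [0, 0, 0], 0.6]
    - [[0, 1, 0], [0, 0, 0], 0.6]

```text
clock: 14.28
position: [0.4976, 0.3065, 0.215]
ee_rot: [0.06, 0.998, -0.0, -0.0]
ft_force: [0.7, 0.6, -0.0]
grip_width: 0.601
```

Emit:
move_arm:
  moves:
    - [[0.5, 1, 0], [0, 0, 0], 0.6]
    - [[0.5, 1, 0], [0, 0, 0], 0.6]
    - [[0.5, 1, 0], [0, 0, 0], 0.6]
    - [[0.5, 1, 0], [0, 0, 0], 0.6]
    - [[0, 0, 0], [0, 0, 0], 0.6]

```text
clock: 14.9
position: [0.4582, 0.4132, 0.2145]
ee_rot: [0.058, 0.998, 0.0, -0.001]
ft_force: [0.3, -0.0, 0.2]
grip_width: 0.6
```

Run:
```python
from h import *
o=get_obs();print(o['clock'],o['position'],o['ft_force'])
im=camera("top")[:,:,::-1]; im2=camera("scene")[:,:,::-1]
cv2.imwrite("pics/top_f.png",im);cv2.imwrite("pics/sc_f.png",im2)
c=np.hstack([cv2.resize(im[220:400,110:290],(400,400)),cv2.resize(im2[120:300,360:540],(400,400))])
cv2.imwrite("pics/fin.png",c)
for n,a,b in(("top",im,cv2.imread("pics/top0.png")),("scene",im2,cv2.imread("pics/scene0.png"))):
    d=cv2.absdiff(a,b).max(2)
    print(n,[(k,int((d[y0:y1,x0:x1]>40).sum())) for k,(x0,y0,x1,y1) in ({"plain":(220,90,310,200),"bottle":(465,145,526,205)} if n=="top" else {"plain":(230,255,362,365),"bottle":(132,145,185,230)}).items()])
```

```text
14.9 [0.45823153 0.41323269 0.21450046] [ 0.25185907 -0.03859043  0.23606144]
top [('plain', 0), ('bottle', 0)]
scene [('plain', 0), ('bottle', 0)]
```

View pics/fin.png

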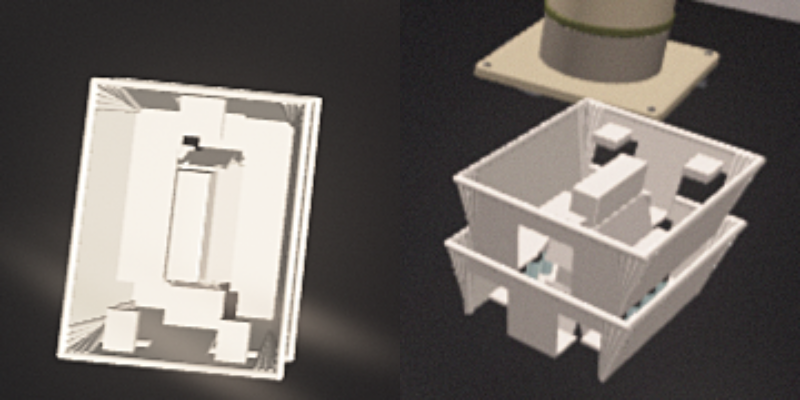

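The tray sits level on the lugs with its two-lug end toward the robot. Upper corners in the scene crop are (455,178), (643,258), (764,159) and (588,99); lower corners are (445,242), (630,325) and (745,222), as before. One last numeric check, then I'll hand in.

Run:
```python
from h import *
s=400/180; f=lambda l:[(360+(x-400)/s,120+y/s) for x,y in l]
print(fit("scene",f([(643,258),(455,178),(588,99),(764,159)]),.128,RIM))
print(fit("scene",f([(630,325),(445,242),(745,222)]),.07,[RIM[0],RIM[1],RIM[3]]))
d=cv2.absdiff(cv2.imread("pics/sc_f.png"),cv2.imread("pics/scene0.png")).max(2)
print("lower tray front changed px",int((d[235:300,380:480]>60).sum()))
print(hand_in())
```

```text
(array([ 0.48633833,  0.18602008, -0.13108994]), array([[-0.68030345,  1.56753063],
       [-0.25024953, -1.76067801],
       [ 0.28058635, -1.00364648],
       [ 0.64996662,  1.19679386]]))
(array([ 0.48647863,  0.18530642, -0.12373564]), array([[ 1.91380046,  0.30151171],
       [-0.42980686, -0.15793079],
       [-1.4839936 , -0.14358093]]))
lower tray front changed px 387
the job is handed in; nothing more can be done
None
```

The empty tray now stands level on the loaded tray's rim lugs, turned end for end and clear of the vials. I handed the job in at about 15 s, with the gripper well away and touching nothing.

I lifted the tray by its grip bar, carried it across while turning it about 184°, and lowered it slowly. It touched at a TCP height of 0.090 m, 58 mm above the grasp height, which is the stacked height. The most force seen while setting it down was about 17 N on the wrist, and I eased that off before opening the fingers.

**Last checks:**
- **Fit:** the four upper rim corners match a level tray with its rim at 128 mm, to within about 2 mm. The two trays' centres agree within about 1 mm and their angles within 0.5°.
- **Loaded tray:** it measures within about 5 mm of where it started in the scene view, but that view reads about 2 mm off the top view even before contact. A before-and-after comparison around its front showed 387 changed pixels. That area includes the inside of the tray, which the upper one now covers, so this check doesn't settle whether it moved. Its corners read within about 3 crop pixels (about 1 image pixel) of those before the set-down, so I see no real shift.
- **Bystanders:** there were no changed pixels around the plain tray or the amber bottle in either camera view.

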